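# Secure a pond sample jar in its carrier

## Robot

A 6-joint arm with a two-finger parallel gripper is mounted at the origin on a cart in front of the work surface, level with it; the furniture and walls round the work are solid. World frame = base frame: x ahead of the robot, y to its left, z up, the work surface at z = 0. Lengths are in m, angles in rad, forces in N, time in s.
With the tool pointing down it reaches from about 0.25 to 0.725 m from the base axis. Payload 4 kg.
Tool frame: the origin (TCP) lies midway between the tips of the shut fingers; the grasp point (between the pads) lies 19 mm behind it; z points along the fingers, y is the direction in which the jaws open and shut (so a half turn about z gives the same grasp; the last joint's range is limited). The gripper opens to 85 mm and grips with 20 to 120 N. Pads are 22 mm wide; open, the fingers measure 114 mm over their backs; the gripper's body (76 mm by 85 mm) begins 54 mm behind the grasp point. The pads swing forward as they close: fully open they stand 13 mm farther back than shut.
Start: joints at [1.313, 0.241, 0.005, 1.335, 0, 1.571], TCP at [0.127, 0.483, 0.231] pointing down, gripper open.
Joint ranges: [-2.72, 2.72], [-1.05, 1.87], [-1.09, 1.28], [-1.99, 2.15], [-1.42, 1.44], [-3.14, 3.14]. Speed limits (rad/s): [2.79, 2.79, 3.14, 3.14, 3.14, 3.14].

## Interface

Orientations are given as a unit quaternion [x, y, z, w].
In Python, from workcell import get_obs, camera, camera_model, job_done, masks_of gives the robot as it stands.
- The arm moves only by the tool jog_arm, never from a script. Its argument "deltas" is a list that holds one entry, the list of rows, each a list of 7 numbers: the shift along the tool's x, y, z in mm, then the turn, a rotation vector about the tool's x, y, z in degrees, then the finger opening in mm, from 0 to 85.4. A call has 1 to 5 rows; each row shifts and turns the pose as measured when the row begins, along the tool's axes as they then stand; what a row does not reach is not made up. A row lasts 1/10 s, in which the tool goes at most 50 mm and 8.59 degrees, less where a joint would pass 70% of its speed; a pose out of reach is approached as far as the arm can. A call with a gripper value outside its range is refused whole. The fingers move at their own pace and stop on an object; the grip force is fixed at half the most. Time passes only in rows, so rows that do not move let the fingers close. It gives the time, the measured TCP pose, the force and the opening at its end, in the units of the state.
- get_obs(): the state, without advancing time (a new reading comes with each control period).
- camera(name): name is "scene" or "top" or "wrist"; returns the picture (400x640x3 uint8, red, green, blue); there is no depth.
- camera_model(name): a dict with "fovy" (degrees; the focal length in pixels is half the picture's height over the tangent of half this angle, whatever the lens; pixels are square), "cx", "cy" (the principal point, pixels), "pose" (4x4, takes a point from camera to world coordinates); the wrist camera has in their place "T_tool_cam" (4x4, takes a point from camera to tool coordinates, whose origin is the TCP and whose axes are the flange's). Camera axes: x right, y down, z forward; pixel columns grow to the right and rows downward; lengths in m; the calibration is good to about 2 mm. A picture is of the moment at which its call begins: read the wrist's pose just before it. camera_model takes no time and is no camera call.
- job_done(): hands the job in, once; it reports no verdict.
Trained networks look in the newest picture that a camera, given by its name, has taken for a name from the list of things; names that differ only in an ending like _2 or _b are one class to them, and where a whole thing is asked for, a point or a joint stands for the part that bears it (a point fixed in the world has none). Each returns a list of dicts, best first, with "conf" (0 to 1); they miss things now and then, are a little off and sometimes report something else, mostly with a low value. They report only what shows in the picture. A call takes as long as a camera call.
- masks_of(target, camera): "pixels" (400x640 bool, what is visible of it) and "at" ([column, row] in pixels, amid what is visible of it).
The state is a dict: "clock": time; "joint_pos": joint angles; "joint_vel": joint speeds; "tau": joint torques, N m; "eef_pos": TCP position; "tool_rot": TCP orientation; "ft_force": force on the tool from outside, world axes, zero at the start; "ft_torque": the same for the moment, N m; "grip_width": finger opening in m.
Only numpy, scipy, OpenCV 4.12 (cv2) and the standard library are available. Lean on these libraries where they do the work, as an engineer would, in place of code of your own. Each camera call takes 0.05 s, during which the arm holds its last target. There are 200 camera calls.

## Task

Make the pond sample ready to be carried: slide the jar on the carrier back into its bay until it is fully home, draw the yellow-headed stop pin out of its bore and park it upright in the side notch with its head resting on the notch block, then swing the keeper bar shut in front of the jar until it snaps fully home behind its catch ball. Keep the jar upright and on the carrier, and leave the beaker and the bottles beside the carrier alone.

Things in the scene. Friction and masses are not known exactly. Their poses are not given: they have to be found in the camera images.
- carrier: Fixed carrier, plywood deck 230 x 250 mm, 12 mm thick, on the table; place and yaw vary. Origin on its underside; x points from the open front to the closed back, y left, z up. Deck spans x -125..105, y -115..135 mm. Heights above the table: hinge post 67 mm; grey catch post (x=-26, y=-107) 64 mm.
- jar_home (a point): Point on the deck top (12 mm high) at x=40, y=0 of the carrier: the jar's origin when fully home in the blue bay. Back wall face at x=86; cheeks with inner faces at y=-49 and y=+49 from x=23 to 93, with lead-ins flaring outwards down to x=2; walls 78 mm high above the table.
- bore (a point): Mouth of the vertical bore that holds the stop pin at first: x=-104, y=95 of the carrier, 40 mm high, in a grey boss 34 mm square. Bore 11.5 mm wide, 28 mm deep.
- notch (a point): Where the parked pin's axis shall stand: x=55, y=110 of the carrier, on the top (76 mm high) of a grey block 44 (x) x 46 (y) mm. Its slot is 17 mm wide in carrier x, closed at y=100, open to +y and upward, and goes down to the deck. The pin's head rests on the block top; its shank then hangs 4 mm above the deck.
- jar: Glass sample jar with fixed green lid, 0.19 kg: body 84 mm in diameter, lid 90 mm in diameter from 53 to 69 mm above its foot. Origin at the centre of its underside. Starts on the deck in front of the bay; too wide for most hands, so push it along the carrier's +x.
- stop_pin: Loose pin: steel shank 10 mm in diameter, 60 mm long, under a round yellow head 30 mm in diameter, 30 mm high; 0.06 kg. Origin at the lower end of the shank, z along the pin to the head. At first it stands in the bore (head 72 to 102 mm above the table) and blocks the keeper's way shut.
- keeper (a joint): Angle of the keeper bar (rad): 0 is shut, along the carrier's -y across the front of the jar; 1.57 points to the carrier's -x; limit 1.85. Direction from the hinge in carrier x, y: (-sin q, -cos q). It rides over the sprung catch ball at about 0.05 rad (about 2 to 3 N at its end) and is then held at 0.
- keeper_hinge (a point): Hinge axis of the keeper (vertical), at x=-19, y=105 of the carrier, at the bar's mid height, 53 mm above the table.
- keeper_end (a point): End of the keeper bar, 187 mm from its hinge. Aluminium bar 12 mm thick, 16 mm high (45 to 61 mm above the table), the last 30 mm a red cap 14 x 18 mm. Shut, its face stands 8 mm in front of the jar's lid radius.
- beaker: Plastic beaker, 65 mm wide, 65 mm high, a bystander. Origin at its underside.
- bottle_blue: Dropper bottle with red bulb, blue label, 29 mm wide, 96 mm high, a bystander. Origin at its underside.
- bottle_clear: Dropper bottle with red bulb, pale clear liquid, 29 mm wide, 96 mm high, a bystander. Origin at its underside.

How it is judged:
By the outcome, as a careful person would: the job done as asked, in the order asked, and still so for the second after the job is handed in, with the robot touching nothing.
It also fails if it takes over 61 s, if anything falls off the work surface, if the arm or the gripper's body presses on something with over 40 N, if the wrist force passes 120 N, or if a joint passes its speed limit or range.

## Working session

There is one attempt and no reset: what is moved stays moved. The work goes in short steps, Python scripts to look and compute and a tool call to move; the robot and the scene stay as the last step left them, time stands still between calls to the robot, and variables do not carry over. Pictures are saved under pics/ and viewed, about 8 in all and at most 12, crops included, and the job is handed in when it is done.

Besides the shell and the picture viewer there is one more tool, called after ">>>" by a JSON object that holds its "name" and its "arguments", one argument or row to a line. jog_arm: Moves the arm, as the interface text tells. Its arguments: {"type":"object","properties":{"deltas":{"type":"array"}},"required":["deltas"]}

```bash
mkdir -p pics; ls; python3 - <<'E'
from workcell import *
import cv2, numpy as np
np.set_printoptions(precision=4,suppress=True)
o=get_obs(); print({k:np.round(v,4).tolist() for k,v in o.items()})
for n in ("scene","top","wrist"):
    im=camera(n); cv2.imwrite(f"pics/{n}0.png",im[:,:,::-1]); m=camera_model(n)
    print(n,{k:(np.round(v,4).tolist()) for k,v in m.items()})
    for t in ("carrier","jar","stop_pin","keeper","keeper_end","keeper_hinge","bore","notch","jar_home","beaker","bottle_blue","bottle_clear"):
        if n=="wrist":break
        try:
            for r in masks_of(t,n)[:2]: print(n,t,round(r["conf"],2),np.round(r["at"],1),r["pixels"].sum())
        except Exception as e: print(t,e)
print(get_obs()["clock"])
E
```

```text
pics
{'clock': 0.0, 'joint_pos': [1.313, 0.2414, 0.0037, 1.3352, -0.0, 1.5708], 'joint_vel': [0.001, -0.0001, 0.0001, 0.0015, 0.001, -0.0012], 'tau': [0.0, -37.2319, 25.2407, 0.0169, 0.0001, -0.0], 'eef_pos': [0.1273, 0.4829, 0.2304], 'tool_rot': [0.1285, 0.9917, -0.001, -0.0001], 'ft_force': [-0.3592, -0.1057, 0.0564], 'ft_torque': [-0.0326, -0.0395, 0.0623], 'grip_width': 0.0858}
scene {'fovy': 42.3402, 'cx': 319.5198, 'cy': 199.5455, 'pose': [[0.8875, -0.2929, 0.3557, 0.093], [-0.4608, -0.5632, 0.6859, -0.8169], [-0.0006, -0.7727, -0.6348, 0.8548], [0.0, 0.0, 0.0, 1.0]]}
scene carrier 0.57 [356.1 236.9] 7078
scene carrier 0.54 [284.3 205.9] 581
scene jar 0.55 [336.8 228.8] 1502
scene stop_pin 0.7 [295.8 201.9] 242
scene keeper 0.6 [281.9 205.3] 502
scene keeper_end 0.79 [283.8 206.4] 538
scene keeper_hinge 0.62 [279.9 207.1] 505
scene bore 0.72 [354.3 231.7] 7369
scene notch 0.75 [352.4 232.7] 7560
scene jar_home 0.68 [352.4 233. ] 7073
scene jar_home 0.62 [297.9 137.3] 537
scene beaker 0.9 [297.1 136.9] 503
scene bottle_blue 0.88 [385.3 314.9] 412
scene bottle_blue 0.66 [336.3 23
[... 210 characters left out ...]
3, 0.0257], [-0.0074, -0.1489, -0.9888, 1.0237], [0.0, 0.0, 0.0, 1.0]]}
top carrier 0.73 [346.9 194.2] 6410
top jar 0.7 [353.8 211.7] 899
top stop_pin 0.62 [317.5 230.1] 103
top keeper 0.88 [304.3 233.4] 293
top keeper_end 0.7 [301.4 235.5] 308
top keeper_hinge 0.81 [306.9 234.7] 302
top bore 0.56 [346.2 192.8] 6495
top notch 0.78 [346.9 194. ] 6429
top jar_home 0.6 [345.9 196.7] 6656
top beaker 0.58 [205.7 167.4] 567
top bottle_blue 0.62 [444.8 218.3] 157
top bottle_clear 0.57 [202.7 210.9] 149
wrist {'fovy': 69.1761, 'cx': 324.2404, 'cy': 195.4851, 'T_tool_cam': [[0.0, -0.9564, -0.2919, 0.0748], [1.0, 0.0002, -0.0006, 0.0006], [0.0006, -0.2919, 0.9564, -0.1419], [0.0, 0.0, 0.0, 1.0]]}
1.35
```

```bash
python3 - <<'E'
import cv2
a=cv2.imread("pics/top0.png")[100:300,180:480]; a=cv2.resize(a,None,fx=2.66,fy=2.66,interpolation=cv2.INTER_CUBIC); cv2.imwrite("pics/topc.png",a[:, :800])
b=cv2.imread("pics/scene0.png")[110:335,240:540]; b=cv2.resize(b,None,fx=2.66,fy=2.66,interpolation=cv2.INTER_CUBIC); cv2.imwrite("pics/scenec.png",b)
E
```

```text
(no output)
```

View pics/topc.png

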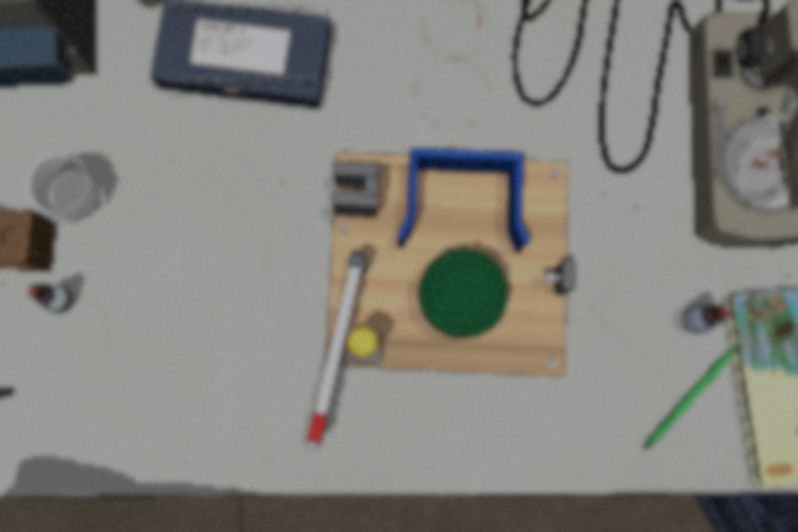

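View pics/scenec.png

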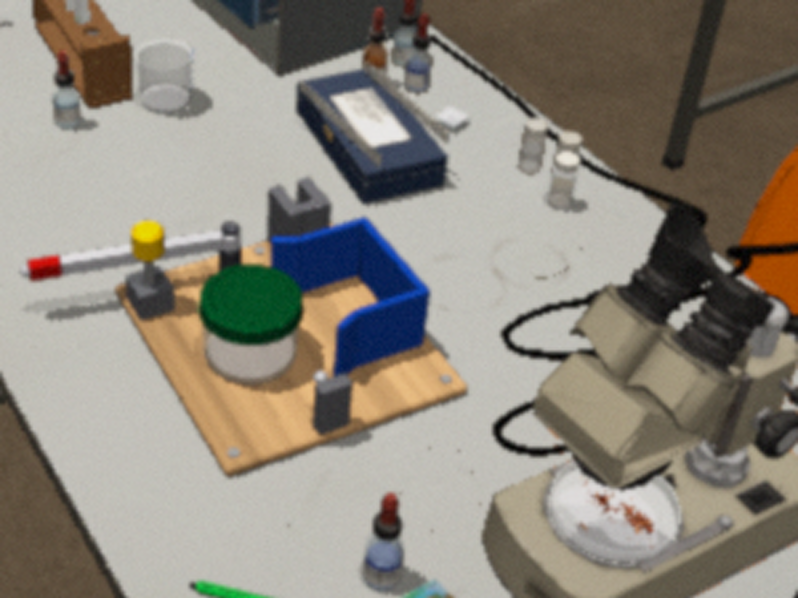

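```bash
cat >h.py <<'E'
from workcell import *
import cv2, numpy as np
from scipy.optimize import least_squares
from scipy.spatial.transform import Rotation as R
np.set_printoptions(precision=4,suppress=True)
def f(m): return 200/np.tan(np.radians(m["fovy"])/2)
def pose(n,o=None):
    m=camera_model(n)
    if n!="wrist": return m,np.array(m["pose"])
    T=np.eye(4); T[:3,:3]=R.from_quat(o["tool_rot"]).as_matrix(); T[:3,3]=o["eef_pos"]
    return m,T@np.array(m["T_tool_cam"])
def proj(n,P,o=None):
    m,T=pose(n,o); p=np.c_[np.atleast_2d(P),np.ones(len(np.atleast_2d(P)))]@np.linalg.inv(T).T
    return p[:,:2]/p[:,2:3]*f(m)+[m["cx"],m["cy"]]
def ray(n,uv,z,o=None):
    m,T=pose(n,o); d=T[:3,:3]@np.array([(uv[0]-m["cx"])/f(m),(uv[1]-m["cy"])/f(m),1]); c=T[:3,3]
    return c+d*(z-c[2])/d[2]
def C2W(c,P):
    P=np.atleast_2d(P).astype(float); co,s=np.cos(c[2]),np.sin(c[2])
    return np.c_[c[0]+co*P[:,0]-s*P[:,1],c[1]+s*P[:,0]+co*P[:,1],P[:,2]]
E
python3 - <<'E'
from h import *
t=[((105,135,12),(333,153)),((105,-115,12),(568,160)),((-125,-115,12),(566,376)),((-19,105,67),(358,258)),((-104,95,102),(363,341)),((-26,-107,64),(570,272))]
s=[((-125,-115,12),(230,470)),((105,-115,12),(466,388)),((-125,135,12),(117,290)),((-104,95,102),(147,230)),((-19,105,67),(230,228)),((-26,-107,64),(333,379))]
P=[np.array([a for a,b in q])/1e3 for q in (t,s)]
U=[np.array([b for a,b in q])/2.66+o for q,o in ((t,(180,100)),(s,(240,110)))]
def res(c): return np.r_[(proj("top",C2W(c,P[0]))-U[0]).ravel(),(proj("scene",C2W(c,P[1]))-U[1]).ravel()]
r=least_squares(res,[0.4,0,0],loss="soft_l1"); c=r.x; print(c,np.degrees(c[2])); print(res(c).reshape(-1,2))
j=[ray("top",(464/2.66+180,291/2.66+100),.081),ray("scene",(252/2.66+240,302/2.66+110),.081)]
def w2c(p): co,s_=np.cos(c[2]),np.sin(c[2]); d=np.array(p[:2])-c[:2]; return np.array([co*d[0]+s_*d[1],-s_*d[0]+co*d[1]])
print("jar",j,[w2c(x) for x in j])
k=[ray("top",(315/2.66+180,442/2.66+100),.061),ray("scene",(25/2.66+240,271/2.66+110),.053)]
for x in k:
    d=w2c(x)-[-.019,.105]; print("end",x,d,np.hypot(*d),np.arctan2(-d[0],-d[1]))
E
```

```text
[ 0.5692 -0.0621 -0.0404] -2.312009395229186
[[ 0.986  -1.1774]
 [ 0.4569 -1.0788]
 [ 0.9174 -0.9514]
 [ 0.1706 -0.2993]
 [ 0.78   -0.1932]
 [ 0.3398 -0.1873]
 [-1.8048  0.3224]
 [ 0.5848 -1.7172]
 [-3.0006 -2.1564]
 [-1.2932 -0.9929]
 [-1.3918 -0.7331]
 [-0.2865  0.7422]]
jar [array([ 0.5181, -0.0596,  0.081 ]), array([ 0.5179, -0.0714,  0.081 ])] [array([-0.0511,  0.0004]), array([-0.0509, -0.0114])]
end [0.3733 0.0869 0.061 ] [-0.1828  0.036 ] 0.18626583154001522 1.7653117065246478
end [0.3731 0.0853 0.053 ] [-0.1829  0.0344] 0.18607032375079835 1.7567915705378785
```

>>> {"name": "jog_arm", "arguments": {
  "deltas": [
    [[-32,-36,0,0,0,-6.2,40],[-29,-39,0,0,0,-6.2,40],[-25,-42,0,0,0,0,40],[-25,-42,0,0,0,0,40],[-25,-42,0,0,0,0,40]]
  ]
}}

```text
clock: 1.85
eef_pos: [0.2447, 0.2691, 0.2297]
tool_rot: [0.01, 1.0, 0.001, 0.001]
ft_force: [0.5, -1.0, 0.2]
grip_width: 0.0399
```

>>> {"name": "jog_arm", "arguments": {
  "deltas": [
    [[-25,-42,0,0,0,0,40],[-25,-42,0,0,0,0,40],[-25,-42,0,0,0,0,40],[-25,-42,0,0,0,0,40],[-25,-42,0,0,0,0,40]]
  ]
}}

```text
clock: 2.35
eef_pos: [0.3676, 0.0508, 0.2313]
tool_rot: [0.008, 1.0, 0.003, 0.004]
ft_force: [1.0, 2.0, -0.2]
grip_width: 0.0403
```

>>> {"name": "jog_arm", "arguments": {
  "deltas": [
    [[-25,-48,0,0,0,1.4,40],[-22,-45,0,0,0,0,40],[0,0,0,0,0,0,40]]
  ]
}}

```text
clock: 2.65
eef_pos: [0.4119, -0.0449, 0.232]
tool_rot: [0.026, 1.0, 0.002, 0.007]
ft_force: [-0.7, 0.6, 0.1]
grip_width: 0.0395
```

```bash
python3 - <<'E'
from h import *
o=get_obs(); im=camera("wrist"); cv2.imwrite("pics/w1.png",im[:,:,::-1]); print(o["eef_pos"],o["tool_rot"],np.abs(o["joint_vel"]).max())
import json; json.dump({k:np.array(v).tolist() for k,v in o.items()},open("o1.json","w"))
for t in ("jar","stop_pin","bottle_blue"):
    for r in masks_of(t,"wrist")[:1]:
        print(t,round(r["conf"],2),r["at"],r["pixels"].sum())
c=[.5692,-.0621,-.0404]
print(proj("wrist",C2W(c,np.array([(105,-115,12),(105,135,12),(-125,-115,12),(-125,135,12),(-19,105,67),(-104,95,102),(-26,-107,64)])/1e3),o))
E
```

```text
[ 0.4119 -0.0449  0.232 ] [0.0258 0.9996 0.0021 0.0066] 0.05334657292968832
jar 0.56 [318.8, 262.1] 4678
stop_pin 0.96 [401.9, 231.7] 853
bottle_blue 0.72 [123.6, 248.8] 1253
[[243.525  334.9419]
 [405.7041 332.9923]
 [226.5784 192.2977]
 [418.8706 190.0346]
 [400.9711 285.6454]
 [405.7136 235.2065]
 [228.8303 281.366 ]]
```

View pics/w1.png

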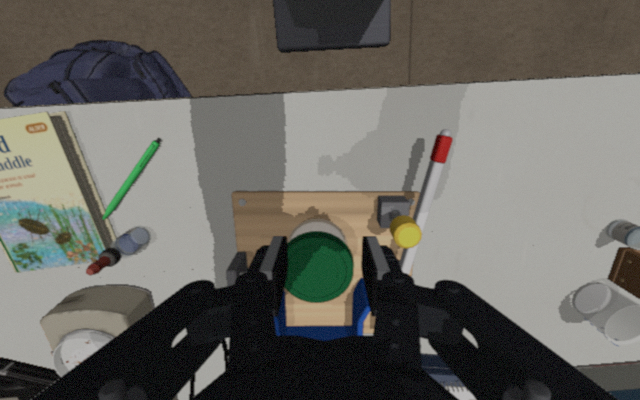

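```bash
python3 - <<'E'
from h import *
import json
o=json.load(open("o1.json")); c=[.5692,-.0621,-.0404]
def w2c(p): co,s_=np.cos(c[2]),np.sin(c[2]); d=np.array(p[:2])-c[:2]; return np.array([co*d[0]+s_*d[1],-s_*d[0]+co*d[1]])*1e3
im=cv2.imread("pics/w1.png"); h=cv2.cvtColor(im,cv2.COLOR_BGR2HSV)
def blob(lo,hi,box=None,h=h):
    m=cv2.inRange(h,lo,hi)
    if box: k=np.zeros_like(m); k[box[1]:box[3],box[0]:box[2]]=1; m*=k
    n,l,s,ce=cv2.connectedComponentsWithStats(m); i=1+s[1:,4].argmax(); return s[i],ce[i],(l==i).astype(np.uint8)
s,ce,m=blob((50,100,20),(85,255,255),(270,200,380,330)); print("lid",s,ce)
cx,cy=319.5,(s[1]+s[1]+s[3])/2; print("jar",cx,cy,w2c(ray("wrist",(cx,cy),.081,o)))
s,ce,m=blob((20,100,80),(35,255,255)); print("pin",s,ce,ray("wrist",ce,.097,o),w2c(ray("wrist",ce,.097,o)))
for p in ((233,192),(419,190)): print(w2c(ray("wrist",p,.012,o)))
for n in ("top","scene"):
    im=cv2.imread(f"pics/{n}0.png"); hh=cv2.cvtColor(im,cv2.COLOR_BGR2HSV)
    s,ce,m=blob((20,100,80),(35,255,255),(270,190,340,240),hh); print(n,"pin",s,ce,w2c(ray(n,ce,.095 if n=="top" else .09)),ray(n,ce,.097 if n=="top" else .09))
    s,ce,m=blob((50,100,20),(85,255,255),(300,180,400,250),hh); print(n,"lid",s,ce,w2c(ray(n,ce,.079)))
E
```

```text
lid [ 284  232   69   70 3857] [317.5268 266.7208]
jar 319.5 267.0 [-55.1088   5.459 ]
pin [390 215  32  34 775] [405.0116 231.4826] [0.4673 0.0376 0.097 ] [-105.8633   95.4887]
[-125.3015 -106.6218]
[-125.0449  135.1643]
top pin [310 222  13  12 121] [316.1157 227.6942] [-102.8495   97.99  ] [0.4703 0.0399 0.097 ]
top lid [339 195  31  31 775] [353.8684 209.8052] [-52.0004   1.7158]
scene pin [289 193  13  16 170] [295.0765 200.1294] [-102.9562   91.8319] [0.47   0.0338 0.09  ]
scene lid [315 209  38  30 910] [333.8033 223.856 ] [-52.2761  -9.5064]
```

>>> {"name": "jog_arm", "arguments": {
  "deltas": [
    [[-10,-6,45,0,-4,-0.6,40],[-10,-6,45,0,-4,0,40],[-7,0,45,0,0,0,40],[0,0,45,0,0,0,40],[0,0,15,0,0,0,40]]
  ]
}}

```text
clock: 3.35
eef_pos: [0.46, -0.0421, 0.0409]
tool_rot: [0.006, 0.996, 0.003, 0.084]
ft_force: [-0.1, 0.3, -0.4]
grip_width: 0.0402
```

>>> {"name": "jog_arm", "arguments": {
  "deltas": [
    [[0,-14,4,0,0,1.5,40],[0,0,0,0,0,0,40]]
  ]
}}

```text
clock: 3.55
eef_pos: [0.4578, -0.0526, 0.0344]
tool_rot: [0.016, 0.997, 0.005, 0.081]
ft_force: [-0.1, 0.4, 0.3]
grip_width: 0.0403
```

```bash
cat >>h.py <<'E'
CAR=[.5692,-.0621,-.0404]
def st(c=CAR):
    o=get_obs(); p=np.array(o["eef_pos"]); M=R.from_quat(o["tool_rot"]).as_matrix(); d=p[:2]-c[:2]; co,s=np.cos(c[2]),np.sin(c[2])
    print("carrier mm",1e3*np.array([co*d[0]+s*d[1],-s*d[0]+co*d[1],p[2]]),"yaw err deg",np.degrees(np.arctan2(-M[0,1],M[1,1])-c[2]),"toolz",M[:,2],"vel",np.abs(o["joint_vel"]).max(),"F",np.array(o["ft_force"]),"t",o["clock"])
    Rc=np.array([[co,-s,0],[s,co,0],[0,0,1]]); print("carrier axes in tool (cols)\n",M.T@Rc)
E
python3 -c "
from h import *
st()"
```

```text
carrier mm [-111.6584    4.9916   34.4458] yaw err deg 0.47914742082249306 toolz [ 0.1616  0.0068 -0.9868] vel 0.05664110858044174 F [-0.0626  0.4391  0.2818] t 3.55
carrier axes in tool (cols)
 [[-0.9869 -0.0063 -0.1613]
 [-0.0084  0.9999  0.0121]
 [ 0.1612  0.0133 -0.9868]]
```

>>> {"name": "jog_arm", "arguments": {
  "deltas": [
    [[-8,-4,1,0,0,0,40],[-12,-1,2,0,0,0,40],[-12,0,2,0,0,0,40],[-12,0,2,0,0,0,40],[-12,0,2,0,0,0,40]]
  ]
}}

```text
clock: 4.05
eef_pos: [0.5207, -0.0593, 0.0405]
tool_rot: [0.016, 0.996, 0.005, 0.085]
ft_force: [-0.2, -0.1, -0.3]
grip_width: 0.0397
```

```bash
python3 - <<'E'
from h import *
st()
im=camera("top"); h=cv2.cvtColor(im,cv2.COLOR_RGB2HSV); m=cv2.inRange(h,(50,100,20),(85,255,255)); m[:150]=0;m[260:]=0; m[:,:300]=0; m[:,420:]=0
n,l,s,ce=cv2.connectedComponentsWithStats(m); i=1+s[1:,4].argmax(); print(s[i],ce[i])
a=cv2.resize(im[130:280,270:430],None,fx=4,fy=4,interpolation=cv2.INTER_CUBIC)
b=camera("wrist"); cv2.imwrite("pics/p1.png",cv2.hconcat([a[:400,:,::-1],b[:,240:400,::-1].copy()]))
E
```

```text
carrier mm [-48.5381   0.8551  40.5421] yaw err deg 0.5720664154612413 toolz [ 0.1697  0.0063 -0.9855] vel 0.35257397674431784 F [-0.2144 -0.0724 -0.3264] t 4.05
carrier axes in tool (cols)
 [[-0.9855 -0.0079 -0.1694]
 [-0.01    0.9999  0.0116]
 [ 0.1693  0.0132 -0.9855]]
[339 178  32  28 510] [352.9647 188.8608]
```

View pics/p1.png

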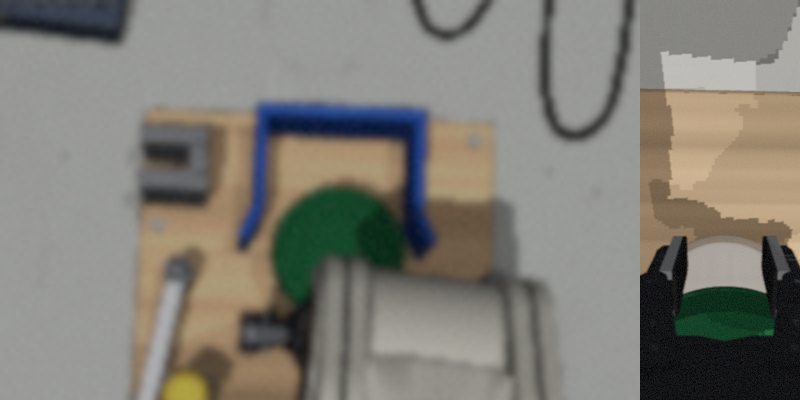

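>>> {"name": "jog_arm", "arguments": {
  "deltas": [
    [[-12,0,6,0,0,0,40],[-12,0,4,0,0,0,40],[-10,0,3,0,0,0,40],[-6,0,2,0,0,0,40]]
  ]
}}

```text
clock: 4.55
eef_pos: [0.5663, -0.061, 0.0358]
tool_rot: [0.016, 0.996, 0.004, 0.088]
ft_force: [-1.8, -0.8, 0.8]
grip_width: 0.0397
```

```bash
python3 -c "
from h import *
st()"
```

```text
carrier mm [-2.9305  1.0139 35.7788] yaw err deg 0.5694910850895544 toolz [ 0.1747  0.0056 -0.9846] vel 0.1578942259213419 F [-1.8001 -0.85    0.7815] t 4.55
carrier axes in tool (cols)
 [[-0.9846 -0.0078 -0.1744]
 [-0.0099  0.9999  0.0111]
 [ 0.1743  0.0127 -0.9846]]
```

>>> {"name": "jog_arm", "arguments": {
  "deltas": [
    [[-3,0,0,0,0,0,40],[-3,0,0,0,0,0,40]]
  ]
}}

```text
clock: 4.75
eef_pos: [0.5677, -0.0609, 0.0353]
tool_rot: [0.016, 0.996, 0.004, 0.083]
ft_force: [-9.2, -0.4, 5.0]
grip_width: 0.0401
```

```bash
python3 - <<'E'
from h import *
st()
im=camera("top")
a=cv2.resize(im[130:230,300:400],None,fx=4,fy=4,interpolation=cv2.INTER_CUBIC)
s=camera("scene"); b=cv2.resize(s[160:260,300:400],None,fx=4,fy=4,interpolation=cv2.INTER_CUBIC)
cv2.imwrite("pics/p2.png",cv2.hconcat([a,b])[:,:,::-1])
E
```

```text
carrier mm [-1.4995  1.1078 35.2888] yaw err deg 0.5492110206182192 toolz [ 0.1649  0.006  -0.9863] vel 0.08938177155849722 F [-9.1881 -0.4156  5.0103] t 4.75
carrier axes in tool (cols)
 [[-0.9863 -0.0076 -0.1646]
 [-0.0096  0.9999  0.0112]
 [ 0.1645  0.0127 -0.9863]]
```

View pics/p2.png

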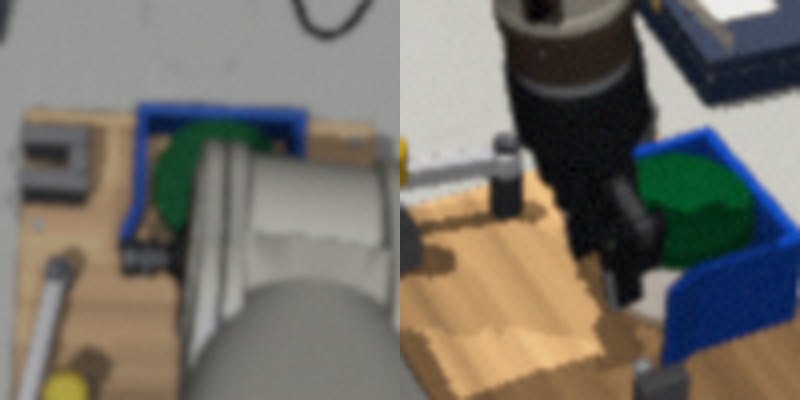

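>>> {"name": "jog_arm", "arguments": {
  "deltas": [
    [[20,0,-3,0,0,0,40],[8,0,-40,0,0,0,40],[8,5,-42,0,4.7,0,50],[25,30,-30,0,4.7,-0.5,60],[25,35,0,0,0,0,60]]
  ]
}}

```text
clock: 5.35
eef_pos: [0.4645, 0.009, 0.1438]
tool_rot: [0.015, 1.0, 0.006, -0.004]
ft_force: [0.7, 1.9, -0.0]
grip_width: 0.0603
```

```bash
python3 -c "
from h import *
st()"
```

```text
carrier mm [-107.4844   66.7944  143.7828] yaw err deg 0.6229975769342724 toolz [-0.0082  0.0119 -0.9999] vel 0.7544903172156564 F [ 0.7371  1.8863 -0.012 ] t 5.35
carrier axes in tool (cols)
 [[-0.9999 -0.011   0.0085]
 [-0.0109  0.9999  0.0117]
 [-0.0086  0.0116 -0.9999]]
```

>>> {"name": "jog_arm", "arguments": {
  "deltas": [
    [[-4,24,0,-0.6,0,-0.6,60],[0,0,0,0,0,0,60]]
  ]
}}

```text
clock: 5.55
eef_pos: [0.4672, 0.0363, 0.1461]
tool_rot: [0.007, 1.0, 0.012, -0.003]
ft_force: [0.6, 0.2, 0.7]
grip_width: 0.0601
```

```bash
python3 - <<'E'
from h import *
st(); o=get_obs(); im=camera("wrist"); cv2.imwrite("pics/w2.png",im[:,:,::-1])
h=cv2.cvtColor(im,cv2.COLOR_RGB2HSV); m=cv2.inRange(h,(20,100,60),(35,255,255))
n,l,s,ce=cv2.connectedComponentsWithStats(m); i=1+s[1:,4].argmax(); print(s[i],ce[i])
x,y,w,hh=s[i][:4]
for z in (.087,.102): print(z,ray("wrist",ce[i],z,o),np.array(o["eef_pos"])) 
print(proj("wrist",[[.469,.038,.102],[.469,.038,.072]],o))
# ground truth shape fit: project a cylinder
a=np.linspace(0,2*np.pi,60)
def box(p):
    P=np.array([[p[0]+.015*np.cos(t),p[1]+.015*np.sin(t),z] for z in (.072,.102) for t in a]); u=proj("wrist",P,o); return np.r_[u.min(0),u.max(0)]
r=least_squares(lambda p:box(p)-[x-.5,y-.5,x+w-.5,y+hh-.5],[.469,.038]); print("pin fit",r.x,r.fun)
# jar lid
m=cv2.inRange(h,(50,100,20),(85,255,255)); n,l,s,ce=cv2.connectedComponentsWithStats(m); i=1+s[1:,4].argmax(); print("lid",s[i],ce[i])
E
```

```text
carrier mm [-105.8712   94.2009  146.137 ] yaw err deg 1.4603302710946071 toolz [-0.0063  0.024  -0.9997] vel 0.05210305133362951 F [0.5647 0.1789 0.7358] t 5.55
carrier axes in tool (cols)
 [[-0.9996 -0.0256  0.0066]
 [-0.0255  0.9994  0.0239]
 [-0.0072  0.0237 -0.9997]]
[ 307  196   41   48 1567] [326.9713 219.8577]
0.087 [0.4726 0.0402 0.087 ] [0.4672 0.0363 0.1461]
0.102 [0.4667 0.0398 0.102 ] [0.4672 0.0363 0.1461]
[[324.3935 223.0559]
 [323.4852 208.7561]]
pin fit [0.4713 0.0398] [-1.1285 -2.2567  1.1453  2.2259]
lid [ 172  341   45   54 1494] [196.925  368.3481]
```

View pics/w2.png

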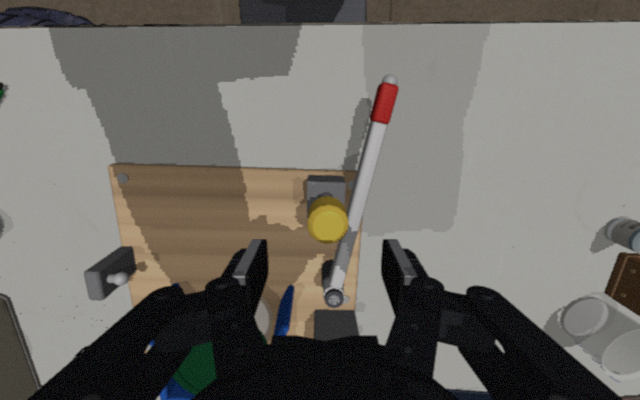

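>>> {"name": "jog_arm", "arguments": {
  "deltas": [
    [[-3,3,15,1.4,-0.4,1.4,60],[0,0,20,0,0,0,60],[0,0,0,0,0,0,60]]
  ]
}}

```text
clock: 5.9
eef_pos: [0.4697, 0.0364, 0.1104]
tool_rot: [0.022, 1.0, -0.002, 0.0]
ft_force: [-0.7, -0.5, -0.7]
grip_width: 0.0598
```

```bash
python3 - <<'E'
from h import *
st(); o=get_obs(); print(o["eef_pos"])
im=camera("wrist"); cv2.imwrite("pics/w3.png",im[:,:,::-1])
h=cv2.cvtColor(im,cv2.COLOR_RGB2HSV); m=cv2.inRange(h,(20,100,60),(35,255,255))
n,l,s,ce=cv2.connectedComponentsWithStats(m); i=1+s[1:,4].argmax(); x,y,w,hh=s[i][:4]
a=np.linspace(0,2*np.pi,60)
def box(p):
    P=np.array([[p[0]+.015*np.cos(t),p[1]+.015*np.sin(t),z] for z in (.072,.102) for t in a]); u=proj("wrist",P,o); return np.r_[u.min(0),u.max(0)]
r=least_squares(lambda p:box(p)-[x-.5,y-.5,x+w-.5,y+hh-.5],[.469,.038]); print("pin fit",r.x,r.fun)
E
```

```text
carrier mm [-103.4269   94.4467  110.4356] yaw err deg -0.16106708563558111 toolz [ 0.     -0.0043 -1.    ] vel 0.04637244785499872 F [-0.7314 -0.4853 -0.6531] t 5.9
carrier axes in tool (cols)
 [[-1.      0.0028 -0.0002]
 [ 0.0028  1.     -0.0043]
 [ 0.0002 -0.0043 -1.    ]]
[0.4697 0.0364 0.1104]
pin fit [0.4711 0.0402] [-0.7148 -3.4266  0.7083  3.3378]
```

>>> {"name": "jog_arm", "arguments": {
  "deltas": [
    [[-1,3,15,0,0,0,60],[0,0.5,15,0,0,0,60],[0,0,6,0,0,0,60],[0,0,0,0,0,0,60]]
  ]
}}

```text
clock: 6.35
eef_pos: [0.4747, 0.0372, 0.078]
tool_rot: [0.024, 1.0, -0.002, 0.003]
ft_force: [-0.0, -0.3, 0.5]
grip_width: 0.0599
```

```bash
python3 - <<'E'
from h import *
st(); print(get_obs()["eef_pos"])
E
```

```text
carrier mm [-98.4218  95.4123  77.9712] yaw err deg -0.43377641643062265 toolz [ 0.0068 -0.0044 -1.    ] vel 0.015287722716599976 F [-0.0105 -0.2544  0.5374] t 6.35
carrier axes in tool (cols)
 [[-0.9999  0.0075 -0.007 ]
 [ 0.0076  1.     -0.0041]
 [ 0.007  -0.0042 -1.    ]]
[0.4747 0.0372 0.078 ]
```

>>> {"name": "jog_arm", "arguments": {
  "deltas": [
    [[4,2.5,3,0,0.3,-0.3,60],[0,0,0,0,0,0,60]]
  ]
}}

```text
clock: 6.55
eef_pos: [0.4715, 0.0395, 0.0761]
tool_rot: [0.022, 1.0, -0.002, 0.001]
ft_force: [0.5, 0.2, -0.7]
grip_width: 0.0599
```

>>> {"name": "jog_arm", "arguments": {
  "deltas": [
    [[0,0,1,0,0,0,20],[0,0,0,0,0,0,20],[0,0,0,0,0,0,20],[0,0,0,0,0,0,20],[0,0,0,0,0,0,20]]
  ]
}}

```text
clock: 7.05
eef_pos: [0.4727, 0.0397, 0.0767]
tool_rot: [0.022, 1.0, -0.002, 0.003]
ft_force: [-0.2, -0.4, -1.5]
grip_width: 0.0278
```

```bash
python3 - <<'E'
from h import *
st(); print(get_obs()["eef_pos"],get_obs()["grip_width"])
E
```

```text
carrier mm [-100.5536   97.7931   76.7146] yaw err deg -0.15762032745716387 toolz [ 0.0061 -0.0039 -1.    ] vel 0.0022773651088102836 F [-0.1611 -0.4448 -1.481 ] t 7.05
carrier axes in tool (cols)
 [[-1.      0.0027 -0.0062]
 [ 0.0028  1.     -0.0036]
 [ 0.0062 -0.0037 -1.    ]]
[0.4727 0.0397 0.0767] 0.027789864605359416
```

>>> {"name": "jog_arm", "arguments": {
  "deltas": [
    [[0,0,-8,0,0,0,20],[0,0,-12,0,0,0,20],[0,0,-15,0,0,0,20],[0,0,-20,0,0,0,20],[0,0,-20,0,0,0,20]]
  ]
}}

```text
clock: 7.55
eef_pos: [0.47, 0.0398, 0.1528]
tool_rot: [0.022, 1.0, -0.002, -0.0]
ft_force: [-0.1, -0.3, 0.0]
grip_width: 0.028
```

>>> {"name": "jog_arm", "arguments": {
  "deltas": [
    [[0,0,-10,0,0,0,20],[0,0,0,0,0,0,20]]
  ]
}}

```text
clock: 7.75
eef_pos: [0.472, 0.04, 0.1666]
tool_rot: [0.021, 1.0, -0.002, 0.003]
ft_force: [-0.0, -0.3, 0.3]
grip_width: 0.0282
```

```bash
python3 - <<'E'
from h import *
st(); o=get_obs(); print(o["eef_pos"],o["grip_width"])
b=camera("wrist");s=camera("scene"); cv2.imwrite("pics/w4.png",cv2.hconcat([b[120:,120:520],cv2.resize(s[120:260,230:430],(400,280),interpolation=cv2.INTER_CUBIC)])[:,:,::-1])
cv2.imwrite("pics/w4full.png",b[:,:,::-1])
E
```

```text
carrier mm [-101.2304   98.1272  166.5794] yaw err deg -0.14886311496419735 toolz [ 0.0057 -0.0041 -1.    ] vel 0.008277264200610642 F [-0.034  -0.3163  0.2931] t 7.75
carrier axes in tool (cols)
 [[-1.      0.0026 -0.0059]
 [ 0.0026  1.     -0.0038]
 [ 0.0059 -0.0039 -1.    ]]
[0.472  0.04   0.1666] 0.028218548620215486
```

View pics/w4.png

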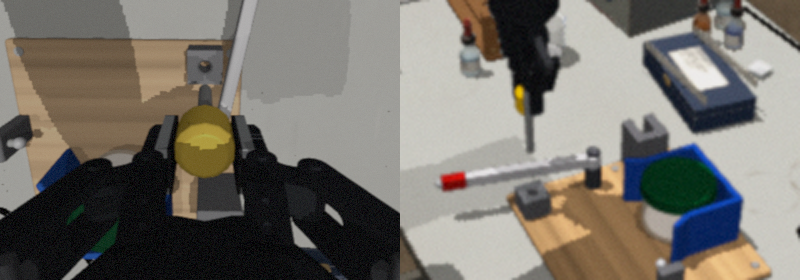

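>>> {"name": "jog_arm", "arguments": {
  "deltas": [
    [[-35,4,0,0,0,0,20],[-40,4,0,0,0,0,20],[-40,4,0,0,0,0,20],[-25,3,0,0,0,0,20],[-5,0,0,0,0,0,20]]
  ]
}}

```text
clock: 8.35
eef_pos: [0.6141, 0.0484, 0.1561]
tool_rot: [0.021, 1.0, -0.003, -0.006]
ft_force: [-0.4, -0.4, 0.4]
grip_width: 0.0279
```

>>> {"name": "jog_arm", "arguments": {
  "deltas": [
    [[0,0,0,0,0,0,20]]
  ]
}}

```text
clock: 8.45
eef_pos: [0.6135, 0.0483, 0.154]
tool_rot: [0.021, 1.0, -0.003, -0.008]
ft_force: [-0.4, 0.7, -1.4]
grip_width: 0.0278
```

```bash
python3 - <<'E'
from h import *
import json
st(); o=get_obs(); print(o["eef_pos"],o["grip_width"])
b=camera("wrist");s=camera("scene")
cv2.imwrite("pics/w5.png",cv2.hconcat([b[120:,120:520],cv2.resize(s[120:260,230:430],(400,280),interpolation=cv2.INTER_CUBIC)])[:,:,::-1])
cv2.imwrite("pics/w5full.png",b[:,:,::-1])
o4=dict(eef_pos=[.472,.04,.1666],tool_rot=R.from_matrix(R.from_quat(o["tool_rot"]).as_matrix()).as_quat())
o4["tool_rot"]=np.array([.021,.99977,-.002,.003])
p=ray("wrist",(324.5,186),.04,o4); print("bore world",p,"pred",C2W(CAR,[-.104,.095,.04]))
for f_,oo in (("w4",o4),("w5",o)):
    h=cv2.cvtColor(cv2.imread(f"pics/{f_}full.png"),cv2.COLOR_BGR2HSV); m=cv2.inRange(h,(20,100,60),(35,255,255)); n,l,s,ce=cv2.connectedComponentsWithStats(m); i=1+s[1:,4].argmax(); print(s[i],ce[i])
E
```

```text
carrier mm [ 39.8128 112.0889 154.0162] yaw err deg -0.1379371178503945 toolz [-0.016  -0.006  -0.9999] vel 0.02499892250125291 F [-0.3776  0.6563 -1.4162] t 8.45
carrier axes in tool (cols)
 [[-0.9999  0.0025  0.0158]
 [ 0.0024  1.     -0.0067]
 [-0.0158 -0.0066 -0.9999]]
[0.6135 0.0483 0.154 ] 0.027804159263028993
bore world [0.4706 0.0404 0.04  ] pred [[0.4691 0.037  0.04  ]]
[ 295  225   60   73 3539] [324.2843 261.8087]
[ 294  225   61   72 3530] [324.2598 261.1207]
```

View pics/w5.png

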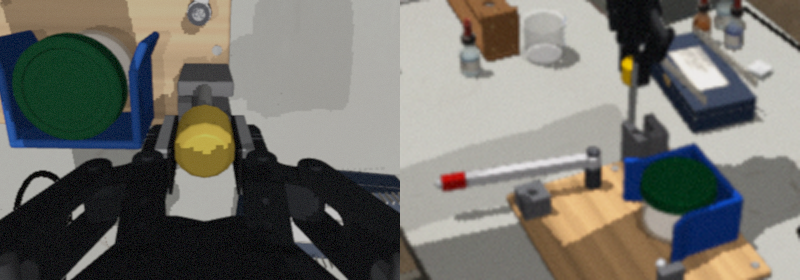

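>>> {"name": "jog_arm", "arguments": {
  "deltas": [
    [[-10,0.5,-6,0,-0.8,0,20],[-8,0.5,-2,0,-0.4,0,20],[0,0,0,0,0,0,20]]
  ]
}}

```text
clock: 8.85
eef_pos: [0.6294, 0.0484, 0.1638]
tool_rot: [0.021, 1.0, -0.003, 0.003]
ft_force: [-0.4, -0.7, -0.3]
grip_width: 0.0279
```

```bash
sed -i 's/^CAR=.*/CAR=[.5705,-.0590,-.0404]/' h.py; python3 - <<'E'
from h import *
st(); o=get_obs(); print(o["eef_pos"],o["grip_width"])
b=camera("wrist");t=camera("top")
cv2.imwrite("pics/w6full.png",b[:,:,::-1])
p=proj("wrist",C2W(CAR,np.array([(33,y,76) for y in (87,133)]+[(33,y,12) for y in (87,133)]+[(-19,105,67),(40,0,81)])/1e3),o); print(p)
for q in p: cv2.circle(b,(int(q[0]),int(q[1])),2,(255,0,0),-1)
a=cv2.resize(b[130:290,200:400],(800,640),interpolation=cv2.INTER_CUBIC)[:400]
cv2.imwrite("pics/w6.png",a[:,:,::-1])
E
```

```text
carrier mm [ 54.4655 109.7347 163.8409] yaw err deg -0.12577703202135343 toolz [ 0.0054 -0.007  -1.    ] vel 0.021083136481322474 F [-0.4267 -0.7109 -0.3105] t 8.85
carrier axes in tool (cols)
 [[-1.      0.0022 -0.0057]
 [ 0.0022  1.     -0.0068]
 [ 0.0057 -0.0068 -1.    ]]
[0.6294 0.0484 0.1638] 0.0279388709090807
[[296.1873 174.9862]
 [352.9588 174.9614]
 [302.4287 160.5918]
 [347.4853 160.5551]
 [318.1464 107.8495]
 [187.6892 184.9603]]
```

View pics/w6.png

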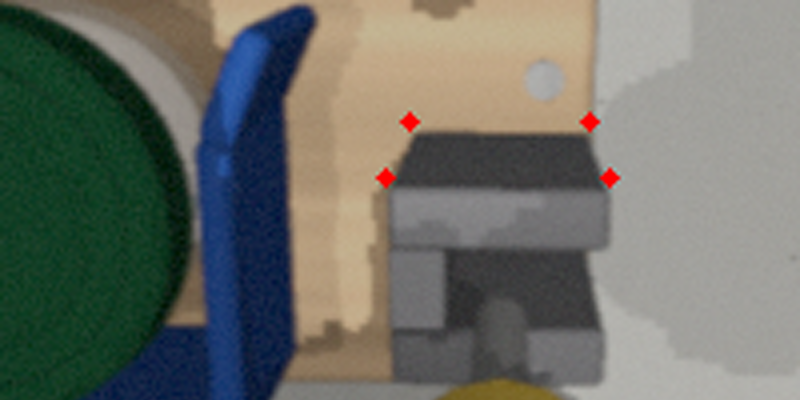

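```bash
python3 - <<'E'
from h import *
o=get_obs(); tcp=np.array(o["eef_pos"])
for row in (191.75,212,201.9): print("slot",row,(ray("wrist",(324.6,row),.076,o)-tcp)*1e3)
print("front", (ray("wrist",(324.6,176.8),.076,o)-tcp)*1e3)
a=np.linspace(0,2*np.pi,90); M=R.from_quat(o["tool_rot"]).as_matrix()
h=cv2.cvtColor(cv2.imread("pics/w6full.png"),cv2.COLOR_BGR2HSV); m=cv2.inRange(h,(20,100,60),(35,255,255)); n,l,s,ce=cv2.connectedComponentsWithStats(m); i=1+s[1:,4].argmax(); x,y,w,hh=s[i][:4]; print(s[i])
def box(p):
    P=tcp+np.array([[p[0]+.015*np.cos(t),p[1]+.015*np.sin(t),z+p[2]] for z in (0,.03) for t in a]); u=proj("wrist",P,o); return np.r_[u.min(0),u.max(0)]
r=least_squares(lambda p:box(p)-[x-.5,y-.5,x+w-.5,y+hh-.5],[0,0,-.0047]); print("head rel tcp (x,y,bottom)",r.x*1e3,r.fun)
for z in (-.0047,): 
  r=least_squares(lambda p:box([p[0],p[1],z])-[x-.5,y-.5,x+w-.5,y+hh-.5],[0,0]); print(r.x*1e3,r.fun)
E
```

```text
slot 191.75 [ -7.416    0.5751 -87.6396]
slot 212 [ 10.3544  -0.1762 -87.6396]
slot 201.9 [  1.3943   0.2026 -87.6396]
front [-20.0511   1.1093 -87.6396]
[ 294  225   61   72 3505]
head rel tcp (x,y,bottom) [  7.0088   0.2506 -19.3   ] [ 1.3657 -1.2434 -1.3631  1.1018]
[-1.4843  0.7267] [-2.2572 -5.3448  2.237   5.3222]
```

```bash
python3 - <<'E'
from h import *
o=get_obs(); tcp=np.array(o["eef_pos"]); s=camera("scene")
for dz in (25,11,0,-4.7,-14,-19,-64.7,-74,-79): print(dz,proj("scene",[tcp+[.001,0.0005,dz/1e3]]))
h=cv2.cvtColor(s,cv2.COLOR_RGB2HSV); m=cv2.inRange(h,(20,100,60),(35,255,255)); m[:100]=0;m[230:]=0;m[:,:300]=0;m[:,420:]=0
n,l,st_,ce=cv2.connectedComponentsWithStats(m); i=1+st_[1:,4].argmax(); print(st_[i],ce[i])
cv2.imwrite("pics/s6.png",cv2.resize(s[130:210,310:410],(800,640),interpolation=cv2.INTER_CUBIC)[:600,:,::-1])
E
```

```text
25 [[352.7993 143.9018]]
11 [[352.5595 148.9003]]
0 [[352.3735 152.7767]]
-4.7 [[352.2947 154.4195]]
-14 [[352.1398 157.6468]]
-19 [[352.0572 159.3691]]
-64.7 [[351.3211 174.7106]]
-74 [[351.1755 177.7468]]
-79 [[351.0977 179.3676]]
[346 143   7  15  81] [349.0494 149.321 ]
```

View pics/s6.png

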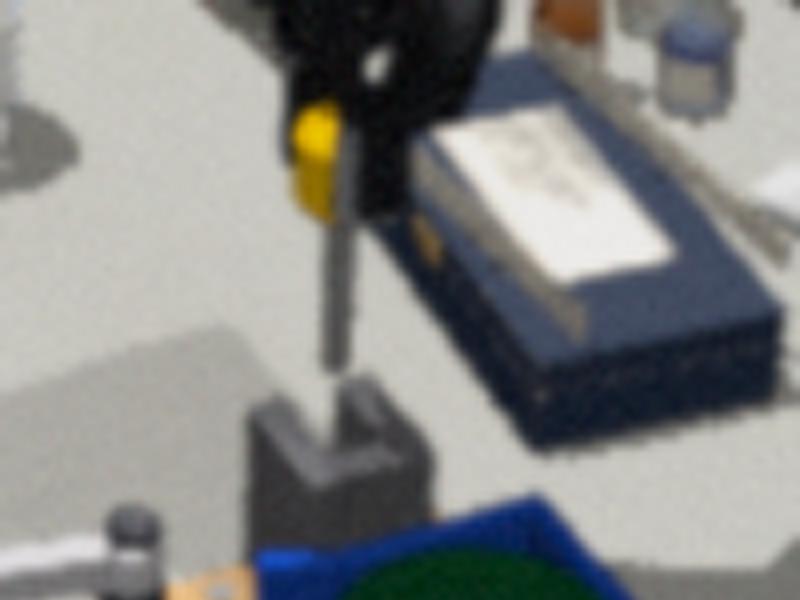

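>>> {"name": "jog_arm", "arguments": {
  "deltas": [
    [[-3,0,8,0,0,0,20],[0,0,6,0,0,0,20],[0,0,0,0,0,0,20]]
  ]
}}

```text
clock: 9.3
eef_pos: [0.6312, 0.0481, 0.1481]
tool_rot: [0.021, 1.0, -0.004, 0.002]
ft_force: [0.1, 0.5, -0.6]
grip_width: 0.0278
```

```bash
python3 - <<'E'
from h import *
st()
E
```

```text
carrier mm [ 56.356  109.4567 148.1161] yaw err deg -0.12765898032574927 toolz [ 0.0032 -0.0071 -1.    ] vel 0.0030410627624711654 F [ 0.1208  0.5469 -0.5606] t 9.3
carrier axes in tool (cols)
 [[-1.      0.0022 -0.0035]
 [ 0.0022  1.     -0.007 ]
 [ 0.0035 -0.007  -1.    ]]
```

>>> {"name": "jog_arm", "arguments": {
  "deltas": [
    [[-1,0.5,8,0,-0.1,0,20],[0,0,8,0,0,0,20],[0,0,6,0,0,0,20],[0,0,0,0,0,0,20]]
  ]
}}

```text
clock: 9.7
eef_pos: [0.6316, 0.0484, 0.1228]
tool_rot: [0.021, 1.0, -0.004, 0.001]
ft_force: [0.3, 0.0, -0.2]
grip_width: 0.0281
```

```bash
python3 - <<'E'
from h import *
st()
E
```

```text
carrier mm [ 56.7163 109.7637 122.7934] yaw err deg -0.12470718948428378 toolz [ 0.0026 -0.0074 -1.    ] vel 0.0025184276936628773 F [ 0.3421  0.0315 -0.1512] t 9.7
carrier axes in tool (cols)
 [[-1.      0.0022 -0.0029]
 [ 0.0022  1.     -0.0072]
 [ 0.0029 -0.0072 -1.    ]]
```

>>> {"name": "jog_arm", "arguments": {
  "deltas": [
    [[-0.5,0,10,0,-0.1,0,20],[0,0,10,0,0,0,20],[0,0,10,0,0,0,20],[0,0,6,0,0,0,20],[0,0,0,0,0,0,20]]
  ]
}}

```text
clock: 10.2
eef_pos: [0.6318, 0.0481, 0.0829]
tool_rot: [0.021, 1.0, -0.004, 0.002]
ft_force: [0.1, 0.1, -0.7]
grip_width: 0.028
```

```bash
python3 - <<'E'
from h import *
st()
E
```

```text
carrier mm [ 56.9717 109.4461  82.9156] yaw err deg -0.12055059757951193 toolz [ 0.0034 -0.0075 -1.    ] vel 0.002889545551989292 F [ 0.102   0.065  -0.7264] t 10.2
carrier axes in tool (cols)
 [[-1.      0.0021 -0.0037]
 [ 0.0021  1.     -0.0074]
 [ 0.0037 -0.0074 -1.    ]]
```

Two more millimetres until the head touches.

>>> {"name": "jog_arm", "arguments": {
  "deltas": [
    [[0,0.3,1.5,0,0,0,20],[0,0,1,0,0,0,20],[0,0,0,0,0,0,20]]
  ]
}}

```text
clock: 10.5
eef_pos: [0.6323, 0.0484, 0.0809]
tool_rot: [0.021, 1.0, -0.004, 0.002]
ft_force: [0.8, -0.5, -0.5]
grip_width: 0.0278
```

>>> {"name": "jog_arm", "arguments": {
  "deltas": [
    [[0,0,1.5,0,0,0,20],[0,0,1,0,0,0,20],[0,0,0,0,0,0,20]]
  ]
}}

```text
clock: 10.8
eef_pos: [0.6335, 0.0485, 0.0809]
tool_rot: [0.021, 1.0, -0.003, 0.004]
ft_force: [0.1, -0.4, -0.8]
grip_width: 0.0281
```

>>> {"name": "jog_arm", "arguments": {
  "deltas": [
    [[1,0,2,0,0.1,0,20],[0,0,0,0,0,0,20]]
  ]
}}

```text
clock: 11.0
eef_pos: [0.6339, 0.0485, 0.0808]
tool_rot: [0.021, 1.0, -0.003, 0.005]
ft_force: [0.6, 0.2, -0.2]
grip_width: 0.028
```

>>> {"name": "jog_arm", "arguments": {
  "deltas": [
    [[0,0,0,0,0,0,34],[0,0,0,0,0,0,38],[0,0,0,0,0,0,46],[0,0,0,0,0,0,50]]
  ]
}}

```text
clock: 11.4
eef_pos: [0.6337, 0.0485, 0.0798]
tool_rot: [0.021, 1.0, -0.003, 0.005]
ft_force: [0.5, -0.3, -0.1]
grip_width: 0.0497
```

```bash
python3 - <<'E'
from h import *
st(); o=get_obs(); b=camera("wrist"); s=camera("scene")
cv2.imwrite("pics/r1.png",cv2.hconcat([b[120:,120:520],cv2.resize(s[130:230,310:410],(400,400),interpolation=cv2.INTER_CUBIC)[:280]])[:,:,::-1])
E
```

```text
carrier mm [ 58.7747 109.9983  79.8083] yaw err deg -0.1258081266156918 toolz [ 0.0093 -0.007  -0.9999] vel 0.003812717974685441 F [ 0.4966 -0.3152 -0.0689] t 11.4
carrier axes in tool (cols)
 [[-1.      0.0021 -0.0096]
 [ 0.0022  1.     -0.0066]
 [ 0.0096 -0.0066 -0.9999]]
```

View pics/r1.png

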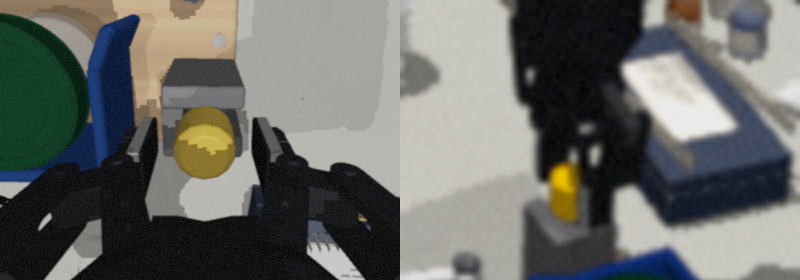

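>>> {"name": "jog_arm", "arguments": {
  "deltas": [
    [[0,0,-15,0,0,0,50],[0,0,-35,0,0.5,0,50],[0,0,-35,0,0,0,50],[30,10,-15,0,0,0,20],[45,15,0,0,0,0,0]]
  ]
}}

```text
clock: 12.0
eef_pos: [0.5613, 0.0763, 0.1801]
tool_rot: [0.023, 1.0, -0.003, -0.001]
ft_force: [0.5, 1.2, 0.5]
grip_width: 0.0218
```

>>> {"name": "jog_arm", "arguments": {
  "deltas": [
    [[45,12,0,0,0,0,0],[45,12,0,0,0,0,0],[40,10,0,0,0,0,0],[20,5,0,0,0,0,0],[0,0,0,0,0,0,0]]
  ]
}}

```text
clock: 12.5
eef_pos: [0.4037, 0.1244, 0.181]
tool_rot: [0.022, 1.0, -0.003, 0.0]
ft_force: [0.2, 0.2, -1.0]
grip_width: 0.0001
```

```bash
cat >k.py <<'E'
from h import *
def w2c(p,c=CAR): co,s_=np.cos(c[2]),np.sin(c[2]); d=np.array(p[:2])-c[:2]; return np.array([co*d[0]+s_*d[1],-s_*d[0]+co*d[1]])*1e3
def blob(im,lo,hi,box):
    h=cv2.cvtColor(im,cv2.COLOR_RGB2HSV); m=cv2.inRange(h,lo,hi)|(cv2.inRange(h,(172,lo[1],lo[2]),(180,255,255)) if lo[0]==0 else 0); k=np.zeros_like(m); k[box[1]:box[3],box[0]:box[2]]=1; m=m*k
    n,l,s,ce=cv2.connectedComponentsWithStats(m); 
    if n<2: return None
    i=1+s[1:,4].argmax(); return s[i],ce[i]
def look():
    for n,bx in (("top",(270,130,420,290)),("scene",(240,110,440,300))):
        im=camera(n); cv2.imwrite(f"pics/k_{n}_{get_obs()['clock']:.2f}.png",im[:,:,::-1])
        for nm,lo,hi,z in (("cap",(0,120,60),(8,255,255),.057),("pin",(20,100,60),(35,255,255),.095),("lid",(50,100,20),(85,255,255),.079)):
            r=blob(im,lo,hi,bx)
            if r is None: print(n,nm,"none"); continue
            p=w2c(ray(n,r[1],z)); print(n,nm,r[0],np.round(r[1],1),p, "q",np.arctan2(-(p[0]+19),-(p[1]-105)) if nm=="cap" else "", "r",np.hypot(p[0]+19,p[1]-105) if nm=="cap" else "")
E
python3 - <<'E'
from k import *
st(); look()
for q in np.arange(1.85,-.15,-.1):
    r=150; nn=np.array([-np.cos(q),np.sin(q)]); d=6+11*abs(nn[0])+14.5*abs(nn[1])
    print(round(q,2),np.array([-19,105])+r*np.array([-np.sin(q),-np.cos(q)])+nn*d)
E
```

```text
carrier mm [-174.0379  176.5186  181.0263] yaw err deg -0.24019579168221125 toolz [ 0.0004 -0.005  -1.    ] vel 0.019414061256398683 F [ 0.1775  0.2006 -1.0002] t 12.5
carrier axes in tool (cols)
 [[-1.      0.0042 -0.0006]
 [ 0.0042  1.     -0.005 ]
 [ 0.0006 -0.005  -1.    ]]
top cap [296 262   4   4  13] [297.6 263.6] [-196.6174  140.4626] q 1.7678623086385605 r 181.12298136233917
top pin [307 160  12  13 121] [312.3 165.8] [ 56.9048 110.477 ] q  r 
top lid [339 161  32  31 800] [354.4 175.6] [37.8473 -0.9341] q  r 
scene cap [251 206  12   9  89] [256.4 210. ] [-186.9069  130.9541] q 1.7241570286308672 r 169.90100359808133
scene pin [347 170  13  16 161] [353.  177.6] [ 55.6412 102.4961] q  r 
scene lid [351 199  37  28 826] [368.6 212.1] [ 36.8563 -10.433 ] q  r 
1.85 [-156.861  168.419]
1.75 [-162.6357  153.6094]
1.65 [-166.8425  138.1262]
1.55 [-169.3986  122.6019]
1.45 [-170.5243  108.4862]
1.35 [-170.2987   94.1584]
1.25 [-168.6723   79.7454]
1.15 [-165.6074   65.3853]
1.05 [-161.0805   51.2267]
0.95 [-155.085    37.4265]
0.85 [-147.6329   24.1485]
0.75 [-138.7568   11.5599]
0.65 [-128.5115   -0.1712]
0.55 [-116.9743  -10.8795]
0.45 [-104.2455  -20.4056]
0.35 [-90.4481 -28.6004]
0.25 [-75.7266 -35.3281]
0.15 [-60.2452 -40.4699]
0.05 [-44.1857 -43.9274]
-0.05 [-29.1919 -45.6977]
```

>>> {"name": "jog_arm", "arguments": {
  "deltas": [
    [[-3,-2,45,0,0,0,0],[-3,-2,40,0,0,0,0],[0,0,35,0,0,0,0],[0,0,14,0,0,0,0],[0,0,0,0,0,0,0]]
  ]
}}

```text
clock: 13.1
eef_pos: [0.4258, 0.1191, 0.045]
tool_rot: [0.026, 1.0, -0.001, 0.008]
ft_force: [-0.5, -0.4, -0.5]
grip_width: -0.0
```

```bash
python3 - <<'E'
from k import *
st()
o=dict(eef_pos=[.6135,.0483,.1540],tool_rot=[.021,.99975,-.003,-.008])
b=cv2.imread("pics/w5full.png")[:,:,::-1].copy(); s,ce=blob(b,(50,100,20),(85,255,255),(100,100,260,290)); print(s,ce)
a=np.linspace(0,2*np.pi,90)
def box(p):
    P=np.array([[p[0]+.045*np.cos(t),p[1]+.045*np.sin(t),z] for z in (.065,.081) for t in a]); u=proj("wrist",P,o); return np.r_[u.min(0),u.max(0)]
x,y,w,h=s[:4]; r=least_squares(lambda p:box(p)-[x-.5,y-.5,x+w-.5,y+h-.5],[.6,-.06]); print(r.x,w2c(r.x),r.fun)
# wall back face inner top edge (x=86,z=78) and bore-check
print(proj("wrist",C2W(CAR,np.array([(86,0,78),(86,0,12),(93,0,78),(85,0,81)])/1e3),o))
hs=cv2.cvtColor(b,cv2.COLOR_RGB2HSV); print([(r_,hs[r_,190].tolist()) for r_ in range(245,276)])
E
```

```text
carrier mm [-151.7751  172.1548   44.9972] yaw err deg -0.615730666995369 toolz [ 0.0169 -0.0023 -0.9999] vel 0.024437773418220496 F [-0.5024 -0.4412 -0.5401] t 13.1
carrier axes in tool (cols)
 [[-0.9998  0.0107 -0.017 ]
 [ 0.0107  0.9999 -0.0014]
 [ 0.017  -0.0016 -0.9999]]
[ 132  153  115  107 9398] [189.2477 206.0028]
[ 0.6114 -0.0601] [40.9192  0.516 ] [-2.354  -1.6625  2.5194  2.2539]
[[194.9486 260.0976]
 [222.0119 229.5861]
 [195.9771 267.5096]
 [193.2289 260.786 ]]
[(245, [72, 221, 53]), (246, [74, 169, 62]), (247, [72, 174, 60]), (248, [72, 169, 59]), (249, [72, 218, 55]), (250, [72, 184, 54]), (251, [73, 177, 52]), (252, [70, 227, 46]), (253, [72, 146, 61]), (254, [71, 213, 55]), (255, [72, 138, 63]), (256, [75, 219, 56]), (257, [71, 183, 60]), (258, [70, 146, 61]), (259, [84, 165, 54]), (260, [108, 186, 81]), (261, [110, 204, 101]), (262, [109, 187, 113]), (263, [110, 189, 112]), (264, [109, 177, 118]), (265, [110, 197, 110]), (266, [109, 199, 110]), (267, [110, 170, 108]), (268, [110, 56, 113]), (269, [24, 8, 154]), (270, [30, 9, 173]), (271, [25, 9, 175]), (272, [25, 9, 174]), (273, [30, 9, 174]), (274, [30, 9, 174]), (275, [24, 7, 175])]
```

>>> {"name": "jog_arm", "arguments": {
  "deltas": [
    [[10,-12,4,0,1.0,-0.6,0],[5,-14,1,0,0,0,0],[3,-15,0,0,0,0,0],[1,-15,0,0,0,0,0],[0,-15,0,0,0,0,0]]
  ]
}}

```text
clock: 13.6
eef_pos: [0.4108, 0.0466, 0.0422]
tool_rot: [0.021, 1.0, 0.0, 0.004]
ft_force: [-0.6, 0.2, -0.5]
grip_width: -0.0001
```

```bash
python3 - <<'E'
from k import *
st(); look()
E
```

```text
carrier mm [-163.8762   99.1017   42.2197] yaw err deg -0.041408901513141846 toolz [ 0.0072  0.0003 -1.    ] vel 0.38757312938750194 F [-0.5677  0.1773 -0.4756] t 13.6
carrier axes in tool (cols)
 [[-1.      0.0007 -0.0071]
 [ 0.0007  1.      0.0006]
 [ 0.0071  0.0006 -1.    ]]
top cap none
top pin [307 160  12  13 121] [312.3 165.8] [ 56.9048 110.477 ] q  r 
top lid [339 161  32  31 797] [354.4 175.5] [37.9554 -1.1011] q  r 
scene cap [261 221  12  12  93] [267. 227.] [-185.2911   64.3298] q 1.3309326032384128 r 171.1922593152043
scene pin [347 170  13  16 162] [353.  177.6] [ 55.5547 102.5264] q  r 
scene lid [350 199  38  28 829] [368.6 212.1] [ 36.7776 -10.5124] q  r
```

>>> {"name": "jog_arm", "arguments": {
  "deltas": [
    [[-1,-14,0,0,0.4,0,0],[-2,-15,0,0,0,0,0],[-4,-15,0,0,0,0,0],[-5,-14,0,0,0,0,0],[-7,-13,0,0,0,0,0]]
  ]
}}

```text
clock: 14.2
eef_pos: [0.432, -0.0268, 0.0462]
tool_rot: [0.022, 1.0, 0.002, 0.005]
ft_force: [0.8, 0.2, -0.7]
grip_width: -0.0002
```

```bash
python3 - <<'E'
from k import *
st(); look()
E
```

```text
carrier mm [-139.729    26.5798   46.2307] yaw err deg -0.2079851343229418 toolz [ 0.0102  0.0033 -0.9999] vel 0.3146081113099044 F [ 0.798   0.1729 -0.665 ] t 14.2
carrier axes in tool (cols)
 [[-0.9999  0.0037 -0.01  ]
 [ 0.0036  1.      0.0037]
 [ 0.01    0.0037 -0.9999]]
top cap none
top pin [307 160  12  13 121] [312.3 165.8] [ 56.9048 110.477 ] q  r 
top lid [339 161  32  31 802] [354.5 175.6] [37.769  -1.2029] q  r 
scene cap [292 238  11  13  77] [297.4 243.7] [-143.7968  -15.2394] q 0.8039946150843204 r 173.2967205250774
scene pin [347 170  13  16 160] [352.9 177.6] [ 55.5138 102.6785] q  r 
scene lid [350 199  38  28 824] [368.6 212. ] [ 36.8589 -10.3216] q  r
```

>>> {"name": "jog_arm", "arguments": {
  "deltas": [
    [[-8,-13,4,0,0.5,0,0],[-9,-12,1,0,0,0,0],[-10,-12,0,0,0,0,0],[-11,-11,0,0,0,0,0],[-12,-9,0,0,0,0,0]]
  ]
}}

```text
clock: 14.8
eef_pos: [0.4828, -0.0858, 0.0426]
tool_rot: [0.022, 1.0, 0.004, 0.002]
ft_force: [-0.1, 0.5, 0.5]
grip_width: 0.0001
```

```bash
python3 - <<'E'
from k import *
st(); look()
E
```

```text
carrier mm [-86.4989 -30.2787  42.5888] yaw err deg -0.15827602979318842 toolz [ 0.0048  0.0077 -1.    ] vel 0.3669405659357779 F [-0.1386  0.5009  0.4939] t 14.8
carrier axes in tool (cols)
 [[-1.      0.0028 -0.0045]
 [ 0.0028  1.      0.0079]
 [ 0.0045  0.0079 -1.    ]]
top cap none
top pin [307 160  12  13 121] [312.3 165.8] [ 56.9048 110.477 ] q  r 
top lid [339 161  32  31 783] [354.1 175.5] [37.9318 -0.1784] q  r 
scene cap [332 242   8  14  77] [335.4 247.2] [-72.8506 -60.5584] q 0.31447312705124314 r 174.09611529053268
scene pin [347 170  13  16 161] [353.  177.6] [ 55.6412 102.4961] q  r 
scene lid [350 199  38  28 831] [368.6 212.1] [ 36.7549 -10.6645] q  r
```

>>> {"name": "jog_arm", "arguments": {
  "deltas": [
    [[-13,-7,2,-0.3,0.2,0,0],[-12,-5,0,0,0,0,0],[-10,-3,0,0,0,0,0],[-6,0,0,0,0,0,0]]
  ]
}}

```text
clock: 15.3
eef_pos: [0.5217, -0.1021, 0.04]
tool_rot: [0.022, 1.0, 0.007, -0.002]
ft_force: [-5.1, -1.1, 3.7]
grip_width: -0.0001
```

```bash
python3 - <<'E'
from k import *
st(); look()
E
```

```text
carrier mm [-47.0463 -45.0845  40.001 ] yaw err deg -0.23319328317491925 toolz [-0.0038  0.0146 -0.9999] vel 0.14655495407737906 F [-5.0563 -1.1398  3.6781] t 15.3
carrier axes in tool (cols)
 [[-1.      0.004   0.0044]
 [ 0.0041  0.9999  0.0144]
 [-0.0044  0.0144 -0.9999]]
top cap none
top pin [307 160  12  13 122] [312.3 165.7] [ 56.947  110.3565] q  r 
top lid [339 161  33  31 803] [354.4 175.6] [37.7862 -1.1551] q  r 
scene cap [350 239  10  14  81] [353.7 244.5] [-32.6959 -70.2918] q 0.07797333099765416 r 175.82605335433956
scene pin none
scene lid [357 199  31  28 680] [371.5 212.6] [ 41.8961 -15.0056] q  r
```

>>> {"name": "jog_arm", "arguments": {
  "deltas": [
    [[-5,0,0,0,0,0,0],[-5,0,0,0,0,0,0],[-5,0,0,0,0,0,0]]
  ]
}}

```text
clock: 15.7
eef_pos: [0.5333, -0.1022, 0.0391]
tool_rot: [0.022, 1.0, 0.007, -0.005]
ft_force: [-13.9, -1.0, 9.4]
grip_width: -0.0
```

```bash
python3 - <<'E'
from k import *
st(); look()
E
```

```text
carrier mm [-35.3881 -44.6267  39.126 ] yaw err deg -0.22054824966234443 toolz [-0.0104  0.0144 -0.9998] vel 0.1373926107929848 F [-13.8731  -0.9875   9.3836] t 15.7
carrier axes in tool (cols)
 [[-0.9999  0.0037  0.0111]
 [ 0.0038  0.9999  0.0139]
 [-0.011   0.0139 -0.9998]]
top cap none
top pin [307 160  12  13 121] [312.3 165.8] [ 56.9048 110.477 ] q  r 
top lid [339 161  33  31 803] [354.5 175.6] [37.7469 -1.1854] q  r 
scene cap [354 237  11  13  93] [358.5 242.9] [-20.806  -70.3814] q 0.010297234366901577 r 175.39067088340965
scene pin none
scene lid [362 198  26  30 566] [373.8 212.9] [ 46.0932 -18.136 ] q  r
```

>>> {"name": "jog_arm", "arguments": {
  "deltas": [
    [[10,0,0,0,0,0,0],[20,0,0,0,0,0,0],[20,0,-30,0,0,0,0],[30,0,-40,0,0,0,0],[30,0,-40,0,0,0,0]]
  ]
}}

```text
clock: 16.3
eef_pos: [0.4228, -0.0973, 0.1478]
tool_rot: [0.021, 1.0, 0.009, -0.006]
ft_force: [0.9, -0.7, 0.9]
grip_width: -0.0004
```

>>> {"name": "jog_arm", "arguments": {
  "deltas": [
    [[30,30,-30,0,0,0,0],[0,48,0,0,0,0,0],[0,48,0,0,0,0,0],[0,48,0,0,0,0,0],[0,20,0,0,0,0,0]]
  ]
}}

```text
clock: 16.8
eef_pos: [0.407, 0.0993, 0.1905]
tool_rot: [0.026, 1.0, 0.011, 0.008]
ft_force: [0.1, -0.8, 0.5]
grip_width: -0.0002
```

```bash
python3 - <<'E'
from k import *
st(); look()
import glob
t=camera("top"); s=camera("scene")
for T in ((-.004,),):
    pass
for q in (0,.05): print(q,"cap px",[proj(n,C2W(CAR,[(-19-172*np.sin(q))/1e3,(105-172*np.cos(q))/1e3,.062 if n=="top" else .057])).round(1) for n in ("top","scene")])
cv2.imwrite("pics/fin.png",cv2.hconcat([cv2.resize(t[140:240,290:390],(400,400),interpolation=cv2.INTER_CUBIC),cv2.resize(s[160:260,310:410],(400,400),interpolation=cv2.INTER_CUBIC)])[:,:,::-1])
E
```

```text
carrier mm [-169.7469  151.5941  190.4966] yaw err deg -0.6287241417943462 toolz [ 0.0159  0.0208 -0.9997] vel 0.4793505710068363 F [ 0.1046 -0.8302  0.5128] t 16.8
carrier axes in tool (cols)
 [[-0.9998  0.0113 -0.0148]
 [ 0.011   0.9997  0.0216]
 [ 0.0151  0.0215 -0.9997]]
top cap [374 197  10   6  56] [378.2 199.6] [-20.8982 -67.7825] q 0.010985576608257547 r 172.79295604903817
top pin [307 160  12  12 119] [312.3 165.6] [ 57.1849 110.4962] q  r 
top lid [339 161  32  31 793] [354.4 175.5] [38.0647 -1.1213] q  r 
scene cap [354 237  11  13  84] [358.5 242.9] [-20.8245 -70.2201] q 0.010412175414388788 r 175.22958339804458
scene pin [347 170  13  16 162] [352.9 177.6] [ 55.4437 102.6063] q  r 
scene lid [351 199  37  28 823] [368.7 212.1] [ 36.9981 -10.7082] q  r 
0 cap px [array([[378.2, 198.6]]), array([[358.5, 241.7]])]
0.05 cap px [array([[378.1, 201.8]]), array([[355. , 242.8]])]
```

View pics/fin.png

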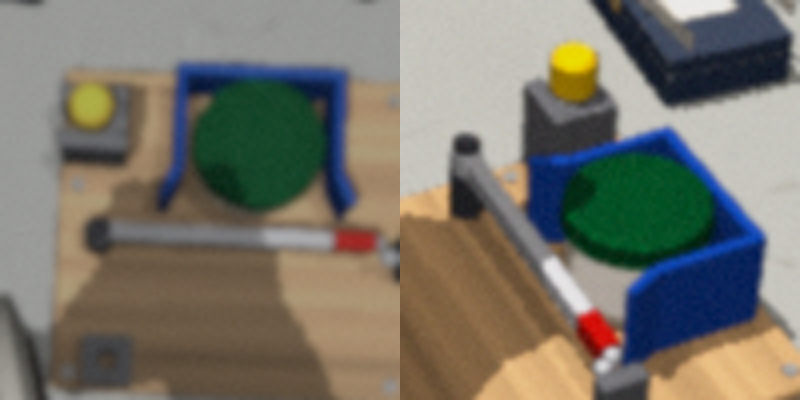

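>>> {"name": "jog_arm", "arguments": {
  "deltas": [
    [[0,0,0,0,0,0,0],[0,0,0,0,0,0,0]]
  ]
}}

```text
clock: 17.2
eef_pos: [0.4064, 0.0944, 0.1894]
tool_rot: [0.028, 1.0, 0.009, 0.006]
ft_force: [0.2, -0.4, 0.4]
grip_width: 0.0
```

```bash
python3 - <<'E'
from k import *
look(); print(job_done())
E
```

```text
top cap [374 197  10   6  57] [378.3 199.5] [-20.7712 -67.9109] q 0.010243038182706679 r 172.9199552766972
top pin [307 160  12  13 121] [312.3 165.8] [ 56.9048 110.477 ] q  r 
top lid [339 161  32  31 797] [354.4 175.5] [38.0682 -1.1386] q  r 
scene cap [354 237  11  13  86] [358.4 242.7] [-20.7325 -69.7864] q 0.009911519199462133 r 174.7949481513319
scene pin [347 170  13  16 162] [353.  177.6] [ 55.5547 102.5264] q  r 
scene lid [351 199  37  28 822] [368.7 212.1] [ 36.9978 -10.6329] q  r 
the job is handed in; nothing more can be done
None
```

All three steps were done in the order asked, and the job was handed in at about 17 s of the 61 s allowed.

- **Jar:** I pushed it back until it met the back wall, with about 9 N at the wrist. The wrist camera then put it at x 40.9, y 0.5 mm against a home of 40, 0, and it was upright.
- **Stop pin:** I drew it straight up out of its bore and lowered it into the side notch. It stands upright with its head on the block. The top camera reads its axis at 56.9, 110.5 mm against 55, 110.
- **Keeper:** I swung it past the catch ball until it stopped hard, at about 14 N. After I withdrew, the red cap had not moved. Both cameras read about 0.01 rad, which is shut within calibration accuracy.

**Readings that disagreed:**
- The top camera put the jar at x 38 and the scene camera at x 37.
- The scene camera also read the jar and the parked pin 7–11 mm low in y, a bias it had shown before I moved anything.
- I relied on the wrist camera and the contact force for the jar, and on the top camera for the pin.

I did not measure the beaker and bottles again at the end. The arm stayed clear of them throughout.

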